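# Start the quick-thread star knob that locks a dish carrier on a laboratory shaker

## Task

Push the turquoise dish carrier fully home along its rails, so that its tongue goes under the flange of the blue star knob and meets the pedestal. Then, leaving the knob on its stud, hold it down lightly and turn it backwards (anticlockwise from above) until the thread clicks and the knob drops, and turn it forwards (clockwise) until it is snug, never pressing or wrenching it hard. Do not disturb the spare dish and the amber vial that also stand on the shaker; let go of everything at the end.

Things in the scene. Friction and masses are not known exactly. Their poses are not given: they have to be found in the camera images.
- seat (a point): Centre of the top of the steel pedestal (56 mm across, 10 mm above the platform) on the shaker; the knob's vertical axis goes through it, its flange lands on it. Axes are the shaker's: z up, +y the way the carrier slides home. Carrier fully home: tab point 134 mm before this point along y. The shaker is fixed, turned up to 0.35 rad.
- platform (a point): Centre of the top of the shaker's flat grey platform, 260 (x) by 320 mm (y), 70 mm above the table, axes as seat; the seat is 85 mm to +y of it. Two guide rails along y, 7 mm high, 82 mm apart inside, from y -147 to +27 mm. Between the rails, on the -y side of the carrier, the platform is empty.
- carrier_tab (a point): Middle of the outer (-y) face of the upright push tab of the loose turquoise dish carrier (0.25 to 0.5 kg), 16 mm above the platform. The tab is 50 mm wide (x), 6 mm thick, 32 mm tall from the platform. Push this face to +y: it slides with 2 to 5 N, has 3 mm of play to each rail, and starts 20 to 55 mm short of home.
- carrier_tongue (a point): Middle of the end of the carrier's tongue, 40 mm wide, 4 mm thick, top 9 mm above the platform; 106 mm to +y of the tab face. Fully home it meets the pedestal, 28 mm from the seat point, under the knob's flange. Between tab and tongue: a 76 mm square base with a red 60 mm dish, 22 mm tall in all.
- knob_grip (a point): On the axis of the blue star knob (90 g, loose on its stud), mid-grip, 42 mm above its underside. From the underside: flange 72 mm wide, skirt 52 mm wide up to 24 mm, then a six-lobed star from 24 to 54 mm (top), 42 mm over lobe tips. Grip the star from above, fingertips above the skirt, closing along the knob's x axis or 60 or 120 degrees from it (flats 38 mm apart).
- knob_base (a point): Centre of the knob's underside; starts 9 mm above the seat, lugs on top of a hidden three-start thread. Back (anticlockwise) 0.15 to 1.2 rad under 2 to 8 N of push, the lugs find gaps (0.28 rad of play): the knob then drops 9 mm on to the seat when pushed: the click. A hard stop follows. Forwards before the click it only jams on a hard stop.
- stud (a joint): Height of the sprung stud, m; 0 at rest; 1 mm per 5 N: negative when pressed by the knob (over 23 N, -4.6 mm, damages it), positive when the tightened knob draws it up. After the click, forwards (clockwise): free for 0.3 to 0.8 rad, then drawn up 2.5 to 3.5 mm per rad to a hard stop 1 rad or so on. Snug: 1.5 mm or more, 0.15 to 0.3 N m; it stays when released.
- thread (a joint): Twist of the stud in its elastic mount, rad, anticlockwise from above positive: 0.1 rad per N m; more than 1 N m (0.1 rad) either way damages it. It springs back.
- spare_dish_mid (a point): Bystander: closed dish, buff, 55 mm across, 14 mm tall, loose on the shaker's platform beside the rails; the point is its centre, half-way up.
- vial_mid (a point): Bystander: amber vial with a white cap, 24 mm across, 50 mm tall, loose on the shaker's platform beside the knob; the point is its centre, half-way up.
There are look-alikes about, which are no part of the job. Of the things that look like the part that bears knob_grip, the larger one is meant.

How it is judged:
On the way, in this order (a step that is already met when the one before it is completed fails the run):
1. the carrier is pushed fully home (within 3 mm), the knob still unengaged on its stud (y of carrier_tab in the frame of seat above -0.137 m and z of knob_grip in the frame of seat above 0.046 m), for 0.2 s.
2. the knob, turned back, has clicked: it has dropped to within 3 mm of its seat, centred and upright (y of carrier_tab in the frame of seat above -0.137 m and horizontal distance between knob_grip and seat below 0.004 m and angle between knob_grip's own z axis and vertical below 0.08 rad and z of knob_grip in the frame of seat below 0.045 m), for 0.1 s.
At the end, for the whole second after the job is handed in: The carrier is home within 3 mm; the knob sits upright on its seat (within 2 mm in height, 4 mm of the axis) and its thread holds the stud drawn up by at least 1.5 mm; both are at rest and let go (y of carrier_tab in the frame of seat above -0.137 m and horizontal distance between knob_grip and seat below 0.004 m and angle between knob_grip's own z axis and vertical below 0.08 rad and z of knob_grip in the frame of seat below 0.044 m and value of joint stud above 0.0015 m and linear speed of each of knob, carrier below 0.02 m/s); the robot touches nothing.
It fails at once if the knob is pressed down on the thread with more than 23 N (stud below -4.6 mm) (value of joint stud below -0.0046 m).
It fails at once if the stud is wrenched with more than 1 N m either way (0.1 rad) (value of joint thread above 0.1 rad or value of joint thread below -0.1 rad).
It fails at once if the knob is raised more than 7 mm above its starting height (off its stud) (z of knob_grip in the frame of seat above 0.058 m).
It fails at once if the spare dish or the vial is moved by more than 20 mm or the vial tipped (distance of any of spare_dish_mid, vial_mid from where it was at the start of the episode above 0.02 m or angle between vial_mid's own z axis and vertical above 0.5 rad).
It also fails if it takes over 61 s, if anything falls off the work surface, if the arm or the gripper's body presses on something with over 40 N, if the wrist force passes 120 N, or if a joint passes its speed limit or range.

## Robot

A 7-joint arm with a two-finger parallel gripper is mounted at the origin on the work surface. World frame = base frame: x ahead of the robot, y to its left, z up, the work surface at z = 0. Lengths are in m, angles in rad, forces in N, time in s.
With the tool pointing down it reaches from about 0.4 to 0.9 m from the base axis. Payload 5.5 kg.
Tool frame: the origin (TCP) lies at the very end of the fingers, on their centre line; the grasp point (between the pads) lies 19 mm behind it; z points along the fingers, y is the line along which they close (so a half turn about z gives the same grasp; the last joint's range is limited). The gripper opens to 92 mm and grips with 3 to 60 N. Pads are 19 mm wide; open, the fingers measure 130 mm over their backs; the gripper's body (75 mm by 190 mm) begins 47 mm behind the grasp point.
Start: joints at [-0.888, 0.501, -0.427, 1.55, 0.221, 1.138, -0.21], TCP at [0.265, 0.594, 0.188] pointing down, gripper open.
Joint ranges: [-2.88, 2.88], [-0.31, 2.03], [-1.54, 1.56], [0.2, 2.42], [-1.41, 4.55], [0.19, 2.02], [-2.57, 2.57]. Speed limits (rad/s): [2.57, 2.57, 3.14, 3.14, 3.14, 3.14, 3.14].

## Interface

Orientations are given as a 3x3 rotation matrix whose columns are the frame's x, y, z axes.
In Python, from plant import r gives the robot as it stands.
- The arm moves only by the tool apply_moves, never from a script. Its argument "moves" is a list that holds one entry, the list of rows, each a list of 7 numbers: the shift along the tool's x, y, z each as a share of 0.4 m, from -1 to 1, then the turn, a rotation vector about the tool's x, y, z each as a share of pi rad, from -1 to 1, then the opening in per cent of the stroke, from 0 (shut) to 100 (fully open). In form: [[[dx, dy, dz, rx, ry, rz, claw], ...]]. A call has 1 to 20 rows; each row is the pose to reach, as a shift and turn from the pose commanded when the call began, along the tool's axes at that moment, turning the shorter way round; what a row does not reach only later rows make up. A row lasts 1/8 s, in which the tool goes at most 62.5 mm and 10.7 degrees, less where a joint would pass 70% of its speed; a pose out of reach is approached as far as the arm can. A call with a number of a shift or a turn outside -1 to 1 is refused whole. A call with a gripper value outside its range is refused whole. The fingers move at their own pace and stop on an object; the grip force is fixed at half the most. Time passes only in rows, so rows that repeat a pose let the fingers close. It gives the time, the measured TCP pose, the force, the opening and the grip force at its end, in the units of the state.
- r.get_obs(): the state, without advancing time (a new reading comes with each control period).
- r.capture(name): name is "scene" or "top" or "wrist"; returns the picture (420x560x3 uint8, blue, green, red); there is no depth.
- r.camera_model(name): a dict with "fx", "fy", "cx", "cy" (pixels), "R" (3x3) and "t" (3): a world point X has camera coordinates R X + t; the wrist camera has in their place "hand_eye" (4x4, takes a point from camera to tool coordinates, whose origin is the TCP and whose axes are the flange's). Camera axes: x right, y down, z forward; pixel columns grow to the right and rows downward; lengths in m; the calibration is good to about 2 mm. A picture is of the moment at which its call begins: read the wrist's pose just before it. camera_model takes no time and is no camera call.
- r.finish_job(): hands the job in; it is judged then, once.
Trained networks look in the newest picture that a camera, given by its name, has taken for a name from the list of things; names that differ only in an ending like _2 or _b are one class to them, and where a whole thing is asked for, a point or a joint stands for the part that bears it (a point fixed in the world has none). Each returns a list of dicts, best first, with "conf" (0 to 1); they miss things now and then, are a little off and sometimes report something else, mostly with a low value. They report only what shows in the picture. A call takes as long as a camera call. They do not tell look-alikes from the thing itself.
- r.regions_of(camera, label): "mask" (420x560 bool, what is visible of it) and "location" ([column, row] in pixels, amid what is visible of it).
The state is a dict: "clock": time; "q": joint angles; "joint_vel": joint speeds; "joint_efforts": joint torques, N m; "tool_pos": TCP position; "orientation": TCP orientation; "wrist_force": force on the tool from outside, world axes, zero at the start; "torque": the same for the moment, N m; "gripper_width": finger opening in m; "gripper_force": force on a finger pad.
Only numpy, scipy, OpenCV 4.12 (cv2) and the standard library are available. Lean on these libraries where they do the work, as an engineer would, in place of code of your own. Each camera call takes 0.05 s, during which the arm holds its last target. There are 200 camera calls.

## Working session

There is one attempt and no reset: what is moved stays moved. The work goes in short steps, Python scripts to look and compute and a tool call to move; the robot and the scene stay as the last step left them, time stands still between calls to the robot, and variables do not carry over. Pictures are saved under pics/ and viewed, at most 10 in all, crops included, and the job is handed in when it is done.

Besides the shell and the picture viewer there is one more tool, called after "Emit:" as name(argument=value, ...), one argument or row to a line, values as JSON. apply_moves: Moves the arm, as the interface text tells. Its arguments: {"type":"object","properties":{"moves":{"type":"array"}},"required":["moves"]}

```bash
mkdir -p pics; ls
cat > h.py <<'E'
import numpy as np, cv2
from plant import r
def ray(cam,u,v,obs=None):
    m=r.camera_model(cam); d=np.array([(u-m['cx'])/m['fx'],(v-m['cy'])/m['fy'],1.])
    if 'hand_eye' in m:
        H=np.array(m['hand_eye']); R=np.array(obs['orientation']); 
        return np.array(obs['tool_pos'])+R@H[:3,3], R@H[:3,:3]@d
    R=np.array(m['R']);t=np.array(m['t']); return -R.T@t, R.T@d
def onz(cam,u,v,z,obs=None):
    o,d=ray(cam,u,v,obs); return o+d*(z-o[2])/d[2]
E
python3 - <<'E'
from h import *
o=r.get_obs(); print(o)
a=r.capture('top'); b=r.capture('scene')
cv2.imwrite('pics/top.png',a); cv2.imwrite('pics/scene.png',b)
for l in ['seat','platform','carrier_tab','carrier_tongue','knob_grip','spare_dish_mid','vial_mid']:
  for c in ['top','scene']:
    for x in r.regions_of(c,l)[:3]:
        ys,xs=np.where(x['mask']); print(l,c,round(x['conf'],2),x['location'],len(xs),xs.min(),xs.max(),ys.min(),ys.max())
for c in ['top','scene','wrist']: print(c,r.camera_model(c))
E
```

```text
pics
{'clock': 0.0, 'q': array([-0.8878003 ,  0.50183097, -0.42677552,  1.55149058,  0.22081328,
        1.13828504, -0.21029484]), 'joint_vel': array([ 0.00068439, -0.00011387, -0.00106341,  0.00057357,  0.0009895 ,
        0.00151604, -0.00041779]), 'joint_efforts': array([ 4.23077217e-04, -5.66586792e+01, -5.81604034e+00, -2.79113406e+01,
       -6.84795901e-02,  3.07585741e-02,  1.98656371e-04]), 'tool_pos': array([0.26464993, 0.59281416, 0.18657075]), 'orientation': array([[-9.13196487e-01,  4.07518686e-01, -8.34377182e-04],
       [ 4.07519538e-01,  9.13194776e-01, -1.76866930e-03],
       [ 4.11830967e-05, -1.95516759e-03, -9.99998088e-01]]), 'wrist_force': array([-0.67964777, -0.17057245, -0.01133803]), 'torque': array([0.00270993, 0.00758653, 0.00333734]), 'gripper_force': 0.0, 'gripper_width': 0.09180973579428373}
seat top 0.61 [302.5, 220.1] 21403 201 400 126 296
seat scene 0.89 [275.8, 243.0] 19350 154 388 146 339
platform top 0.7 [299.3, 219.7] 21458 201 400 126 295
platform top 0.51 [328.3, 208.6] 2295 292 356 187 236
platform scene 0.94 [276.5, 240.7] 19231 154 388 146
[... 1080 characters left out ...]
528648735, 'cy': 214.74456303144524, 'R': array([[-0.51108383,  0.85952546,  0.00305029],
       [ 0.6540113 ,  0.39118055, -0.64749285],
       [-0.5577298 , -0.32892821, -0.76206542]]), 't': array([ 0.2315174 , -0.34053386,  1.25761847])}
wrist {'fx': 375.493040144759, 'fy': 375.493040144759, 'cx': 279.23325102389157, 'cy': 212.3288382747492, 'hand_eye': array([[-1.76909441e-03, -9.62808576e-01, -2.70178673e-01,
         7.27249079e-02],
       [ 9.99998246e-01, -1.86960554e-03,  1.14668342e-04,
         6.24542935e-05],
       [-6.15531208e-04, -2.70177996e-01,  9.62810195e-01,
        -1.95949735e-01],
       [ 0.00000000e+00,  0.00000000e+00,  0.00000000e+00,
         1.00000000e+00]])}
```

View pics/top.png

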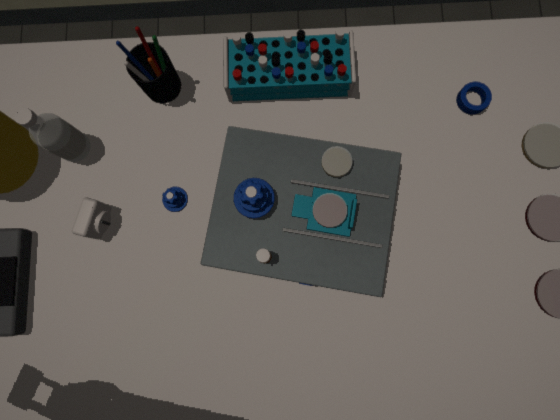

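View pics/scene.png

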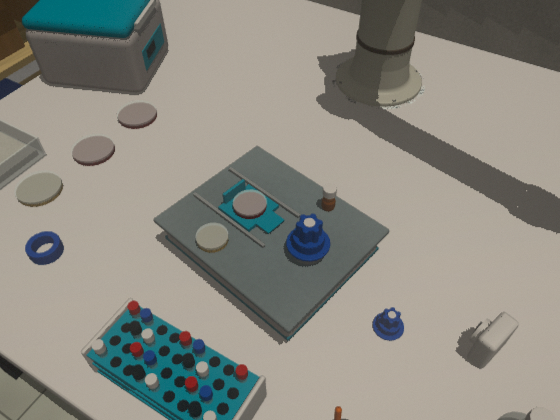

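The two knobs seen are at top (253,198), on the shaker platform, and at (175,199), smaller and off the platform. The one on the platform is larger and sits on the pedestal, so it is the one meant. The carrier tab is at (354,213), on the right (-y) side. The spare dish is at (337,161) and the vial at (264,256).

Run:
```python
from h import *
for n,u,v,z in [('c1',228,130,.07),('c2',400,150,.07),('c3',387,291,.07),('c4',203,265,.07),('railA0',291,182,.077),('railA1',388,196,.077),('railB0',284,231,.077),('railB1',381,245,.077),('knobtop',252,190,.133),('tabtop',354,214,.1),('vialcap',263,255,.12),('dish',337,160,.084)]:
    print(n,onz('top',u,v,z).round(4))
for n,u,v,z in [('knobtop',310,222,.133),('c',257,150,.07),('c',387,232,.07),('c',288,322,.07),('c',155,223,.07)]: print(n,onz('scene',u,v,z).round(4))
im=cv2.imread('pics/top.png')[120:300,195:405]; cv2.imwrite('pics/topc.png',cv2.resize(im,(800,686),interpolation=cv2.INTER_CUBIC)[:600])
```

```text
c1 [0.7343 0.1748 0.07  ]
c2 [ 0.6836 -0.1357  0.07  ]
c3 [ 0.4354 -0.0955  0.07  ]
c4 [0.4883 0.2213 0.07  ]
railA0 [0.6303 0.062  0.077 ]
railA1 [ 0.599  -0.1069  0.077 ]
railB0 [0.5431 0.0771 0.077 ]
railB1 [ 0.5136 -0.0891  0.077 ]
knobtop [0.6063 0.1268 0.133 ]
tabtop [ 0.5657 -0.0425  0.1   ]
vialcap [0.5   0.112 0.12 ]
dish [ 0.6655 -0.0206  0.084 ]
knobtop [0.5935 0.1274 0.133 ]
c [ 0.4396 -0.0737  0.07  ]
c [0.4988 0.2275 0.07  ]
c [0.7314 0.1693 0.07  ]
c [ 0.6858 -0.1238  0.07  ]
```

View pics/topc.png

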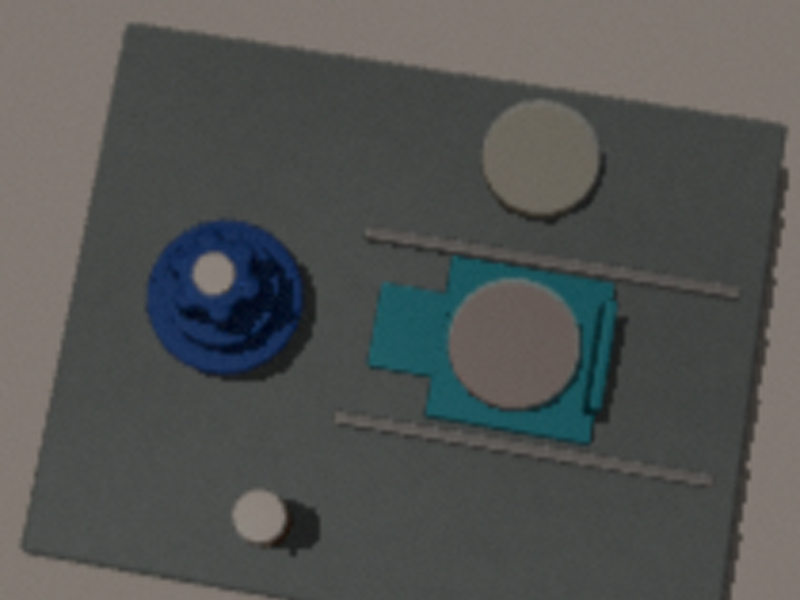

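The crop confirms the large knob on the shaker, at about (230,295) in the crop, with the carrier and its tab on the right. I'll move above the knob for a close look.

Emit:
apply_moves(
  moves=[
    [[-0.2, -0.12, -0.23, 0, 0, 0.1, 0], [-1, -0.58, -0.23, 0, 0, 0.42, 0], [-1, -0.58, -0.23, 0, 0, 0.42, 0], [-1, -0.58, -0.23, 0, 0, 0.42, 0], [-1, -0.58, -0.23, 0, 0, 0.42, 0], [-1, -0.58, -0.23, 0, 0, 0.42, 0], [-1, -0.58, -0.23, 0, 0, 0.42, 0], [-1, -0.58, -0.23, 0, 0, 0.42, 0], [-1, -0.58, -0.23, 0, 0, 0.42, 0], [-1, -0.58, -0.23, 0, 0, 0.42, 0]],
  ],
)

```text
clock: 2.05
tool_pos: [0.5351, 0.2195, 0.2795]
orientation: [[0.167, 0.986, -0.001], [0.986, -0.167, 0.001], [0.001, -0.001, -1.0]]
wrist_force: [-0.6, 0.9, 0.2]
gripper_width: 0.0006
gripper_force: 0.0
```

Emit:
apply_moves(
  moves=[
    [[-0.2, 0.2, 0, 0, 0, 0, 0], [-0.2, 0.2, 0, 0, 0, 0, 0], [-0.2, 0.2, 0, 0, 0, 0, 0], [-0.2, 0.2, 0, 0, 0, 0, 0]],
  ],
)

```text
clock: 2.55
tool_pos: [0.6001, 0.1289, 0.2792]
orientation: [[0.165, 0.986, -0.001], [0.986, -0.165, 0.001], [0.001, -0.001, -1.0]]
wrist_force: [-0.5, 0.7, 0.3]
gripper_width: 0.0003
gripper_force: 0.0
```

Run:
```python
from h import *
o=r.get_obs(); im=r.capture('wrist'); cv2.imwrite('pics/w1.png',im); np.savez('o1.npz',tool_pos=o['tool_pos'],orientation=o['orientation'])
print(o['q'],o['tool_pos'],o['clock'])
for l in ['knob_grip','carrier_tab','vial_mid','spare_dish_mid']:
  for x in r.regions_of('wrist',l)[:2]:
    ys,xs=np.where(x['mask']); print(l,round(x['conf'],2),x['location'],len(xs),xs.min(),xs.max(),ys.min(),ys.max())
cv2.imwrite('pics/w1b.png',cv2.resize(im,(800,600),interpolation=cv2.INTER_CUBIC))
```

```text
[-0.27123644  0.33199894  0.02216811  1.54674694 -0.00925708  1.26384461
 -0.41323497] [0.60008711 0.12886232 0.27919661] 2.55
knob_grip 0.77 [277.2, 25.5] 1601 254 296 0 47
knob_grip 0.57 [281.4, 177.5] 3668 247 315 145 213
carrier_tab 0.9 [280.8, 245.1] 459 262 297 237 252
vial_mid 0.56 [188.7, 212.1] 700 171 202 195 227
spare_dish_mid 0.7 [279.4, 178.9] 3689 247 314 145 213
```

View pics/w1b.png

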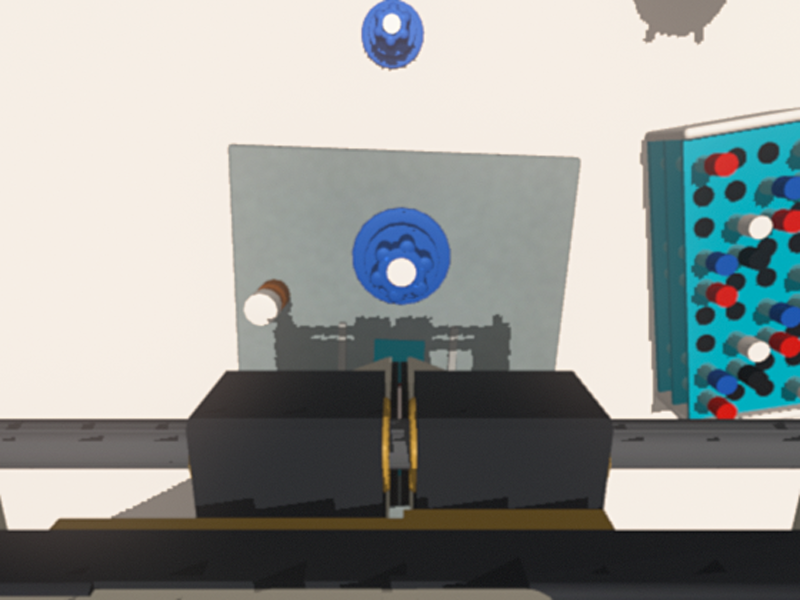

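The knob is at (281,179) in the original picture, with the small look-alike above it near (277,25), the vial at (189,212) and the tongue below. The fingers hide the rest of the carrier.

Run:
```python
from h import *
o=dict(np.load('o1.npz'))
im=cv2.imread('pics/w1.png')
for n,u,v,z in [('flange',281,179,.093),('cap',280.3,190,.143),('cL',161.7,102.2,.07),('cR',405,110.6,.07),('tongueL',374*.7,339*.7,.079),('tongueR',425*.7,339*.7,.079),('vialcap',183,215,.12)]:
    print(n,onz('wrist',u,v,z,o).round(4))
c=im[135:225,236:326]; cv2.imwrite('pics/k1.png',cv2.resize(c,(600,600),interpolation=cv2.INTER_CUBIC))
```

```text
flange [0.6018 0.1303 0.093 ]
cap [0.6009 0.1296 0.143 ]
cL [0.4926 0.2261 0.07  ]
cR [0.7404 0.1757 0.07  ]
tongueL [0.5694 0.0662 0.079 ]
tongueR [0.6087 0.0596 0.079 ]
vialcap [0.5015 0.1159 0.12  ]
```

View pics/k1.png

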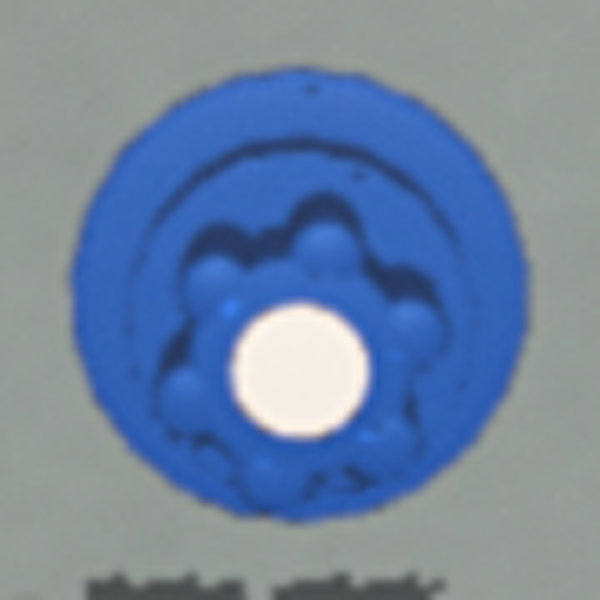

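The lobes lie about 17° (mod 60°) from the tool's y axis, so the flats to grip are at about -13°. I'll go behind the tab now.

Emit:
apply_moves(
  moves=[
    [[-0.534, 0, 0, 0, 0, 0, 0], [-0.534, 0, 0, 0, 0, 0, 0], [-0.534, 0, 0, 0, 0, 0, 0], [-0.534, 0, 0.1, 0, 0, 0, 0], [-0.534, 0, 0.25, 0, 0, 0, 0], [-0.534, 0, 0.4, 0, 0, 0, 0], [-0.534, 0, 0.48, 0, 0, 0, 0], [-0.534, 0, 0.497, 0, 0, 0, 0], [-0.534, 0, 0.497, 0, 0, 0, 0]],
  ],
)

```text
clock: 3.92
tool_pos: [0.566, -0.0838, 0.0816]
orientation: [[0.167, 0.986, 0.001], [0.986, -0.167, 0.0], [0.0, 0.001, -1.0]]
wrist_force: [0.4, 0.7, 1.5]
gripper_width: 0.0002
gripper_force: 0.0
```

Run:
```python
from h import *
o=r.get_obs(); a=r.capture('scene'); cv2.imwrite('pics/s2.png',a); print(o['tool_pos'],o['wrist_force'])
c=a[140:290,170:370]; cv2.imwrite('pics/s2c.png',cv2.resize(c,(800,600),interpolation=cv2.INTER_CUBIC))
```

```text
[ 0.56595498 -0.08381224  0.08156543] [0.37988652 0.7438344  1.49639012]
```

View pics/s2c.png

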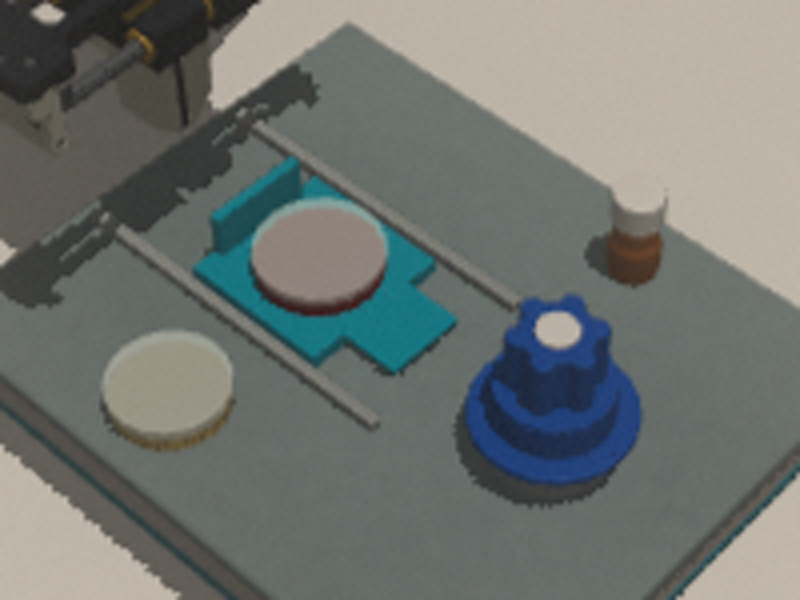

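The scene crop shows the tab at crop (255,205), the tongue end at (425,340), and the knob and vial untouched. The gripper is behind the tab. I'll push gently and watch the force.

Emit:
apply_moves(
  moves=[
    [[0.03, 0, 0, 0, 0, 0, 0], [0.06, 0, 0, 0, 0, 0, 0], [0.08, 0, 0, 0, 0, 0, 0], [0.09, 0, 0, 0, 0, 0, 0], [0.1, 0, 0, 0, 0, 0, 0], [0.11, 0, 0, 0, 0, 0, 0], [0.12, 0, 0, 0, 0, 0, 0]],
  ],
)

```text
clock: 4.85
tool_pos: [0.5733, -0.0369, 0.0807]
orientation: [[0.168, 0.986, -0.0], [0.986, -0.168, -0.0], [-0.0, -0.0, -1.0]]
wrist_force: [-0.2, 0.1, 0.2]
gripper_width: 0.0003
gripper_force: 0.0
```

Run:
```python
from h import *
o=r.get_obs(); a=r.capture('scene'); cv2.imwrite('pics/s3.png',a); print(o['tool_pos'],o['wrist_force'],o['torque'])
for x in r.regions_of('scene','carrier_tab')[:2]: print(x['conf'],x['location'])
b=cv2.imread('pics/scene.png')
c=np.hstack([i[140:220,170:270] for i in (b,a)]); c=cv2.convertScaleAbs(c,alpha=1.5,beta=0)
cv2.imwrite('pics/s3c.png',cv2.resize(c,(800,320),interpolation=cv2.INTER_CUBIC))
```

```text
[ 0.57327183 -0.03688427  0.08073897] [-0.19213406  0.09807821  0.19110283] [-0.06756851  0.0530174  -0.00127711]
0.82 [248.0, 206.6]
```

View pics/s3c.png

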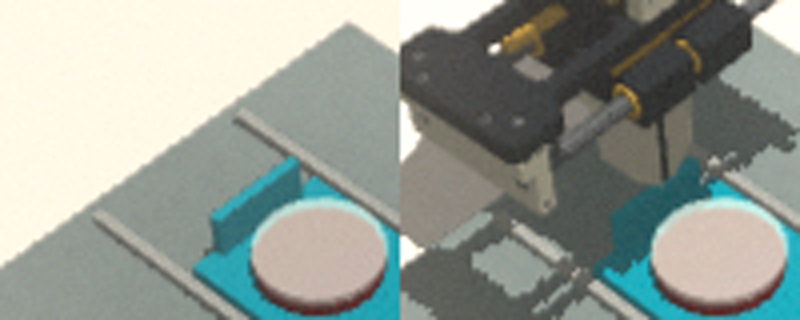

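The picture leaves it unclear whether the fingertips are behind the tab or above it, since no force shows yet. I'll back off and check the height by lowering a little.

Emit:
apply_moves(
  moves=[
    [[-0.06, 0, 0, 0, 0, 0, 0], [-0.12, 0, 0, 0, 0, 0, 0], [-0.12, 0, 0.01, 0, 0, 0, 0], [-0.12, 0, 0.02, 0, 0, 0, 0], [-0.12, 0, 0.025, 0, 0, 0, 0], [-0.12, 0, 0.03, 0, 0, 0, 0]],
  ],
)

```text
clock: 5.7
tool_pos: [0.5654, -0.0831, 0.0686]
orientation: [[0.166, 0.986, -0.0], [0.986, -0.166, 0.0], [0.0, -0.0, -1.0]]
wrist_force: [0.6, 0.5, 0.0]
gripper_width: 0.0005
gripper_force: 0.0
```

Run:
```python
from h import *
o=r.get_obs(); print(o['tool_pos'],o['wrist_force'],o['torque'])
a=r.capture('scene'); w=r.capture('wrist'); cv2.imwrite('pics/s4.png',a);cv2.imwrite('pics/w4.png',w)
m=r.camera_model('scene'); p=m['R']@o['tool_pos']+m['t']; u,v=m['fx']*p[0]/p[2]+m['cx'],m['fy']*p[1]/p[2]+m['cy']; print(u,v)
c=a[120:240,150:270].copy(); c=cv2.convertScaleAbs(c,alpha=2.2,beta=10); cv2.drawMarker(c,(int(u-150),int(v-120)),(0,0,255),0,5)
d=w[210:420,140:420]
cv2.imwrite('pics/s4c.png',np.hstack([cv2.resize(c,(400,400),interpolation=cv2.INTER_CUBIC),cv2.resize(d,(400,400))]))
```

```text
[ 0.56536757 -0.08310157  0.06855429] [0.58307264 0.48439877 0.01238154] [-0.08975718  0.01444872 -0.0523714 ]
215.4456327998489 188.73401631187713
```

View pics/s4c.png

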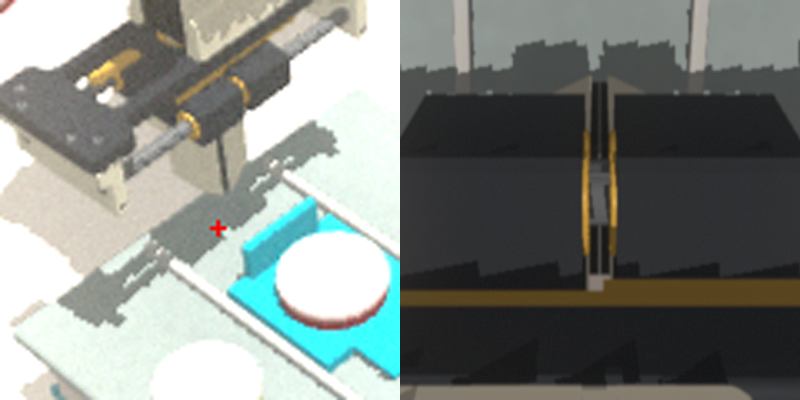

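The red cross marks the reported TCP, and the real fingertips at crop (225,190) end about 11 px above it. The wrist view agrees. The real fingertips are therefore about 3 cm short of the reported TCP. I'll find the offset by touching the empty platform here, gently.

Emit:
apply_moves(
  moves=[
    [[0, 0, 0.03, 0, 0, 0, 0], [0, 0, 0.05, 0, 0, 0, 0], [0, 0, 0.06, 0, 0, 0, 0], [0, 0, 0.065, 0, 0, 0, 0], [0, 0, 0.065, 0, 0, 0, 0]],
  ],
)

```text
clock: 6.42
tool_pos: [0.5652, -0.0842, 0.0427]
orientation: [[0.168, 0.986, -0.0], [0.986, -0.168, 0.0], [-0.0, -0.0, -1.0]]
wrist_force: [-0.2, 0.3, 0.0]
gripper_width: 0.0002
gripper_force: 0.0
```

Emit:
apply_moves(
  moves=[
    [[0, 0, 0.0025, 0, 0, 0, 0], [0, 0, 0.005, 0, 0, 0, 0], [0, 0, 0.0075, 0, 0, 0, 0]],
  ],
)

```text
clock: 6.8
tool_pos: [0.5654, -0.0841, 0.0399]
orientation: [[0.168, 0.986, 0.0], [0.986, -0.168, 0.0], [0.0, 0.0, -1.0]]
wrist_force: [-0.7, 0.4, 0.3]
gripper_width: 0.0004
gripper_force: 0.0
```

Emit:
apply_moves(
  moves=[
    [[0, 0, 0.0025, 0, 0, 0, 0], [0, 0, 0.005, 0, 0, 0, 0], [0, 0, 0.0075, 0, 0, 0, 0]],
  ],
)

```text
clock: 7.18
tool_pos: [0.5652, -0.0841, 0.0367]
orientation: [[0.168, 0.986, -0.0], [0.986, -0.168, 0.0], [0.0, -0.0, -1.0]]
wrist_force: [0.1, 0.4, 0.5]
gripper_width: 0.0003
gripper_force: 0.0
```

Emit:
apply_moves(
  moves=[
    [[0, 0, 0.0025, 0, 0, 0, 0], [0, 0, 0.005, 0, 0, 0, 0]],
  ],
)

```text
clock: 7.42
tool_pos: [0.5653, -0.0841, 0.0347]
orientation: [[0.168, 0.986, -0.0], [0.986, -0.168, 0.0], [0.0, -0.0, -1.0]]
wrist_force: [-0.5, 0.5, -0.2]
gripper_width: 0.0006
gripper_force: 0.0
```

Emit:
apply_moves(
  moves=[
    [[0, 0, 0.0025, 0, 0, 0, 0], [0, 0, 0.005, 0, 0, 0, 0]],
  ],
)

```text
clock: 7.68
tool_pos: [0.5652, -0.0841, 0.0327]
orientation: [[0.168, 0.986, -0.0], [0.986, -0.168, 0.0], [0.0, -0.0, -1.0]]
wrist_force: [0.2, -0.2, 0.4]
gripper_width: 0.0003
gripper_force: 0.0
```

Emit:
apply_moves(
  moves=[
    [[0, 0, 0.0025, 0, 0, 0, 0], [0, 0, 0.005, 0, 0, 0, 0]],
  ],
)

```text
clock: 7.92
tool_pos: [0.5653, -0.0842, 0.0312]
orientation: [[0.168, 0.986, -0.0], [0.986, -0.168, 0.0], [0.0, -0.0, -1.0]]
wrist_force: [-2.5, 0.6, 10.0]
gripper_width: 0.0002
gripper_force: 5.0
```

Emit:
apply_moves(
  moves=[
    [[0, 0, 0.0025, 0, 0, 0, 0], [0, 0, 0.005, 0, 0, 0, 0]],
  ],
)

```text
clock: 8.18
tool_pos: [0.5653, -0.0842, 0.0311]
orientation: [[0.168, 0.986, -0.0], [0.986, -0.168, 0.0], [0.0, -0.0, -1.0]]
wrist_force: [-9.6, 1.9, 26.4]
gripper_width: 0.0004
gripper_force: 13.0
```

Emit:
apply_moves(
  moves=[
    [[0, 0, 0.0025, 0, 0, 0, 0], [0, 0, 0.005, 0, 0, 0, 0]],
  ],
)

```text
clock: 8.43
tool_pos: [0.5654, -0.0841, 0.0309]
orientation: [[0.168, 0.986, 0.0], [0.986, -0.168, 0.001], [0.001, -0.0, -1.0]]
wrist_force: [-14.4, 1.5, 41.9]
gripper_width: 0.0004
gripper_force: 20.7
```

Contact came at reported z = 31 mm with the platform at 70 mm, so the real fingertips sit 39 mm short of the reported TCP. I'll raise to 10 mm above the platform and push.

Emit:
apply_moves(
  moves=[
    [[0, 0, -0.036, 0, 0, 0, 0], [0.04, 0, -0.036, 0, 0, 0, 0], [0.06, 0, -0.036, 0, 0, 0, 0], [0.075, 0, -0.036, 0, 0, 0, 0], [0.09, 0, -0.036, 0, 0, 0, 0], [0.1, 0, -0.036, 0, 0, 0, 0], [0.11, 0, -0.036, 0, 0, 0, 0], [0.12, 0, -0.036, 0, 0, 0, 0], [0.13, 0, -0.036, 0, 0, 0, 0]],
  ],
)

```text
clock: 9.55
tool_pos: [0.5739, -0.0328, 0.0411]
orientation: [[0.168, 0.986, -0.0], [0.986, -0.168, -0.0], [-0.0, -0.0, -1.0]]
wrist_force: [-0.5, -3.1, -1.4]
gripper_width: 0.0004
gripper_force: 1.1
```

Run:
```python
from h import *
o=r.get_obs(); print(o['tool_pos'],o['wrist_force'])
S=np.array([.6013,.130]); yd=np.array([.171,.985]); print('y_s tcp',(o['tool_pos'][:2]-S)@yd)
a=r.capture('scene')
for x in r.regions_of('scene','carrier_tongue')[:2]: print(x['conf'],x['location'])
```

```text
[ 0.57385668 -0.03278638  0.04111867] [-0.47775869 -3.11605405 -1.41956796]
y_s tcp -0.16503739514943658
0.73 [257.5, 213.8]
0.51 [309.8, 238.4]
```

Contact at 3 N and the carrier is sliding.

Emit:
apply_moves(
  moves=[
    [[0.01, 0, 0, 0, 0, 0, 0], [0.02, 0, 0, 0, 0, 0, 0], [0.03, 0, 0, 0, 0, 0, 0], [0.04, 0, 0, 0, 0, 0, 0], [0.045, 0, 0, 0, 0, 0, 0], [0.048, 0, 0, 0, 0, 0, 0]],
  ],
)

```text
clock: 10.4
tool_pos: [0.5773, -0.0141, 0.0413]
orientation: [[0.168, 0.986, 0.0], [0.986, -0.168, -0.0], [-0.0, 0.0, -1.0]]
wrist_force: [-1.2, -3.4, 2.2]
gripper_width: 0.0002
gripper_force: 2.0
```

Emit:
apply_moves(
  moves=[
    [[0.0025, 0, 0, 0, 0, 0, 0], [0.005, 0, 0, 0, 0, 0, 0]],
  ],
)

```text
clock: 10.65
tool_pos: [0.5773, -0.014, 0.0413]
orientation: [[0.169, 0.986, -0.0], [0.986, -0.169, -0.002], [-0.002, -0.0, -1.0]]
wrist_force: [-1.8, -8.3, 2.3]
gripper_width: 0.0007
gripper_force: 4.0
```

Emit:
apply_moves(
  moves=[
    [[0.0025, 0, 0, 0, 0, 0, 0], [0.005, 0, 0, 0, 0, 0, 0]],
  ],
)

```text
clock: 10.9
tool_pos: [0.5773, -0.0139, 0.0413]
orientation: [[0.17, 0.985, -0.001], [0.985, -0.17, -0.004], [-0.004, -0.0, -1.0]]
wrist_force: [-1.8, -11.0, 3.1]
gripper_width: 0.0005
gripper_force: 5.8
```

Emit:
apply_moves(
  moves=[
    [[0.0025, 0, 0, 0, 0, 0, 0], [0.005, 0, 0, 0, 0, 0, 0], [0.0075, 0, 0, 0, 0, 0, 0], [0.0075, 0, 0, 0, 0, 0, 0]],
  ],
)

```text
clock: 11.4
tool_pos: [0.5772, -0.014, 0.0414]
orientation: [[0.172, 0.985, -0.002], [0.985, -0.172, -0.006], [-0.006, -0.001, -1.0]]
wrist_force: [-2.9, -15.0, 5.2]
gripper_width: 0.0006
gripper_force: 7.8
```

The carrier is against a firm stop: 15 N with no movement. I'll retreat, rise, open and go over the knob.

Emit:
apply_moves(
  moves=[
    [[-0.05, 0, 0, 0, 0, 0, 0], [-0.05, 0, -0.1, 0, 0, 0, 0], [-0.05, 0, -0.25, 0, 0, 0, 60], [-0.05, 0, -0.4, 0, 0, 0, 60], [0.1, 0, -0.45, 0, 0, 0, 60], [0.25, 0, -0.45, 0, 0, 0, 60], [0.347, 0, -0.45, 0, 0, 0, 60], [0.347, 0, -0.45, 0, 0, 0, 60], [0.347, 0, -0.45, 0, 0, 0, 60], [0.347, 0, -0.45, 0, 0, 0, 60]],
  ],
)

```text
clock: 12.65
tool_pos: [0.6016, 0.1279, 0.2211]
orientation: [[0.17, 0.985, -0.0], [0.985, -0.17, -0.0], [-0.0, -0.0, -1.0]]
wrist_force: [-0.3, -1.0, 0.3]
gripper_width: 0.0551
gripper_force: 0.0
```

Run:
```python
from h import *
o=r.get_obs(); im=r.capture('wrist'); cv2.imwrite('pics/w5.png',im); np.savez('o5.npz',tool_pos=o['tool_pos'],orientation=o['orientation'])
print(o['tool_pos'],o['orientation'][:2,:2],o['gripper_width'])
a=r.capture('top')
for x in r.regions_of('top','carrier_tab')[:1]:
  ys,xs=np.where(x['mask']); print(x['conf'],x['location'],xs.min(),xs.max(),ys.min(),ys.max())
for x in r.regions_of('wrist','knob_grip')[:2]:
  ys,xs=np.where(x['mask']); print(x['conf'],x['location'],xs.min(),xs.max(),ys.min(),ys.max())
k=cv2.resize(im[100:250,180:380],(800,600),interpolation=cv2.INTER_CUBIC)
f=cv2.resize(im,(400,300)); f2=cv2.resize(a[120:300,195:405],(400,343))[:300]
k2=cv2.resize(im[130:230,214:347],(800,600),interpolation=cv2.INTER_CUBIC)
cv2.imwrite('pics/w5c.png',np.vstack([np.hstack([f,f2]),cv2.resize(im[130:235,200:360],(800,525),interpolation=cv2.INTER_CUBIC)[150:450]]))
```

```text
[0.60164308 0.12794956 0.22114967] [[ 0.17000062  0.98544393]
 [ 0.98544384 -0.1700007 ]] 0.05507183676828222
0.56 [330.6, 192.5] 325 331 190 202
0.86 [271.6, 17.3] 246 296 0 38
0.72 [278.8, 190.9] 239 318 151 230
```

View pics/w5c.png

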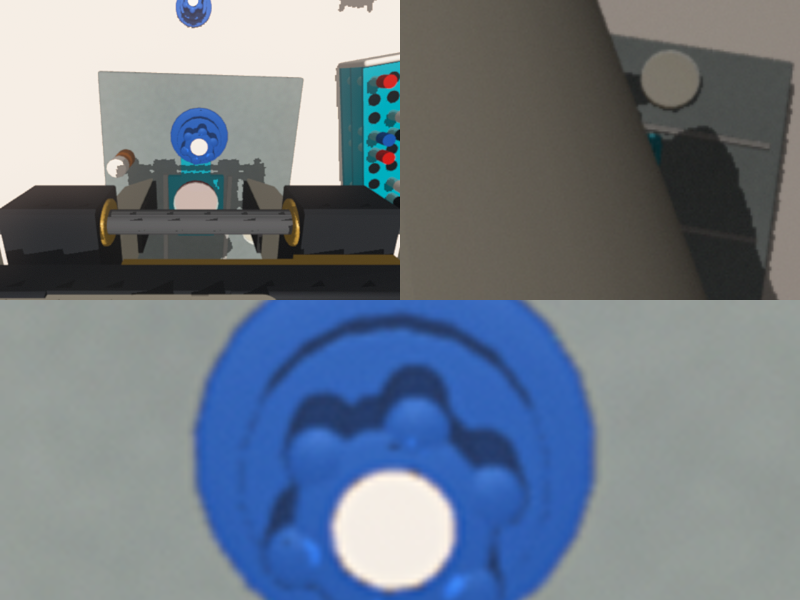

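The tongue now runs under the flange. The knob is within 1 mm of the tool axis, with lobes at about 16.5° mod 60, so I turn 13.5° clockwise to the flats. The spare dish and vial are untouched.

Emit:
apply_moves(
  moves=[
    [[0.0025, 0, 0, 0, 0, 0.05, 70], [0.0025, 0, 0.1, 0, 0, 0.075, 70], [0.0025, 0, 0.2, 0, 0, 0.075, 70], [0.0025, 0, 0.28, 0, 0, 0.075, 70], [0.0025, 0, 0.33, 0, 0, 0.075, 70], [0.0025, 0, 0.35, 0, 0, 0.075, 70], [0.0025, 0, 0.355, 0, 0, 0.075, 70], [0.0025, 0, 0.355, 0, 0, 0.075, 70]],
  ],
)

```text
clock: 13.85
tool_pos: [0.6025, 0.1308, 0.0801]
orientation: [[0.393, 0.919, 0.001], [0.919, -0.393, 0.0], [0.001, 0.001, -1.0]]
wrist_force: [-0.3, -0.4, -0.2]
gripper_width: 0.064
gripper_force: 0.0
```

Emit:
apply_moves(
  moves=[
    [[0, 0, 0, 0, 0, 0, 45], [0, 0, 0, 0, 0, 0, 40], [0, 0, 0, 0, 0, 0, 30], [0, 0, 0, 0, 0, 0, 30], [0, 0, 0, 0, 0, 0, 30]],
  ],
)

```text
clock: 14.48
tool_pos: [0.602, 0.1308, 0.0793]
orientation: [[0.393, 0.92, 0.0], [0.92, -0.393, 0.0], [0.0, 0.0, -1.0]]
wrist_force: [0.2, -0.4, 0.2]
gripper_width: 0.0372
gripper_force: 30.0
```

Run:
```python
from h import *
o=r.get_obs(); print({k:np.round(v,4) for k,v in o.items() if k in('q','wrist_force','torque','gripper_width','gripper_force','tool_pos')})
```

```text
{'q': array([-0.3199,  0.5268,  0.0827,  1.7427, -0.0542,  0.874 , -0.6175]), 'tool_pos': array([0.602 , 0.1308, 0.0793]), 'wrist_force': array([ 0.1898, -0.3583,  0.2021]), 'torque': array([-0.1132,  0.0226, -0.0224]), 'gripper_force': np.float64(29.99), 'gripper_width': np.float64(0.0372)}
```

The grip is on the flats (37 mm). Now I press lightly with a commanded 2 mm.

Emit:
apply_moves(
  moves=[
    [[0, 0, 0.0025, 0, 0, 0, 30], [0, 0, 0.005, 0, 0, 0, 30], [0, 0, 0.005, 0, 0, 0, 30]],
  ],
)

```text
clock: 14.85
tool_pos: [0.6021, 0.131, 0.078]
orientation: [[0.393, 0.919, 0.0], [0.919, -0.393, 0.0], [0.001, 0.0, -1.0]]
wrist_force: [-1.6, -0.2, 6.3]
gripper_width: 0.0374
gripper_force: 30.0
```

Emit:
apply_moves(
  moves=[
    [[0, 0, 0, 0, 0, -0.019, 30], [0, 0, 0, 0, 0, -0.038, 30], [0, 0, 0, 0, 0, -0.038, 30]],
  ],
)

```text
clock: 15.22
tool_pos: [0.6025, 0.131, 0.0782]
orientation: [[0.28, 0.96, 0.001], [0.96, -0.28, 0.001], [0.001, 0.001, -1.0]]
wrist_force: [-0.7, -0.7, 6.2]
gripper_width: 0.0368
gripper_force: 30.0
```

```bash
cat > s.py <<'E'
from h import *
o=r.get_obs(); R=o['orientation']; print(o['clock'],o['tool_pos'].round(4),'F',o['wrist_force'].round(2),'T',o['torque'].round(3),'yaw',np.arctan2(R[1,1],R[0,1]).round(3),'gw',o['gripper_width'].round(4),'q7',o['q'][6].round(2))
E
python3 s.py
```

```text
Traceback (most recent call last):
  File "s.py", line 2, in <module>
    o=r.get_obs(); R=o['orientation']; print(o['clock'],o['tool_pos'].round(4),'F',o['wrist_force'].round(2),'T',o['torque'].round(3),'yaw',np.arctan2(R[1,1],R[0,1]).round(3),'gw',o['gripper_width'].round(4),'q7',o['q'][6].round(2))
                                                                                                                                                                                    ^^^^^^^^^^^^^^^^^^^^^^^^
AttributeError: 'float' object has no attribute 'round'
```

```bash
sed -i "s/o\['gripper_width'\].round(4)/round(o['gripper_width'],4)/" s.py; python3 s.py
```

```text
15.225 [0.6025 0.131  0.0782] F [-0.73 -0.65  6.17] T [-0.043  0.291 -0.066] yaw -0.284 gw 0.0368 q7 -0.51
```

Emit:
apply_moves(
  moves=[
    [[0, 0, 0, 0, 0, -0.019, 30], [0, 0, 0, 0, 0, -0.038, 30], [0, 0, 0, 0, 0, -0.038, 30]],
  ],
)

```text
clock: 15.6
tool_pos: [0.6027, 0.1311, 0.0782]
orientation: [[0.164, 0.986, 0.002], [0.986, -0.164, 0.001], [0.001, 0.002, -1.0]]
wrist_force: [-0.0, 1.0, 6.8]
gripper_width: 0.0369
gripper_force: 30.0
```

Emit:
apply_moves(
  moves=[
    [[0, 0, 0, 0, 0, -0.019, 30], [0, 0, 0, 0, 0, -0.038, 30], [0, 0, 0, 0, 0, -0.038, 30]],
  ],
)

```text
clock: 15.98
tool_pos: [0.6028, 0.1312, 0.0783]
orientation: [[0.045, 0.999, 0.002], [0.999, -0.045, 0.001], [0.001, 0.002, -1.0]]
wrist_force: [-0.0, 1.0, 5.9]
gripper_width: 0.0371
gripper_force: 30.0
```

```bash
python3 s.py
```

```text
15.975 [0.6028 0.1312 0.0783] F [-0.02  0.97  5.87] T [ 0.011  0.191 -0.043] yaw -0.045 gw 0.0371 q7 -0.3
```

Emit:
apply_moves(
  moves=[
    [[0, 0, 0, 0, 0, -0.019, 30], [0, 0, 0, 0, 0, -0.038, 30], [0, 0, 0, 0, 0, -0.038, 30]],
  ],
)

```text
clock: 16.35
tool_pos: [0.6026, 0.1314, 0.0782]
orientation: [[-0.074, 0.997, 0.002], [0.997, 0.074, 0.001], [0.001, 0.002, -1.0]]
wrist_force: [-0.7, 0.0, 6.4]
gripper_width: 0.037
gripper_force: 30.0
```

```bash
python3 s.py
```

```text
16.35 [0.6026 0.1314 0.0782] F [-0.72  0.    6.36] T [ 0.044  0.264 -0.063] yaw 0.074 gw 0.037 q7 -0.2
```

Emit:
apply_moves(
  moves=[
    [[0, 0, 0, 0, 0, -0.019, 30], [0, 0, 0, 0, 0, -0.038, 30], [0, 0, 0, 0, 0, -0.038, 30]],
  ],
)

```text
clock: 16.73
tool_pos: [0.6023, 0.1316, 0.0781]
orientation: [[-0.192, 0.981, 0.001], [0.981, 0.192, 0.001], [0.001, 0.001, -1.0]]
wrist_force: [-0.5, 0.9, 5.9]
gripper_width: 0.0371
gripper_force: 30.0
```

```bash
python3 s.py
```

```text
16.725 [0.6023 0.1316 0.0781] F [-0.53  0.89  5.92] T [ 0.141  0.407 -0.1  ] yaw 0.194 gw 0.0371 q7 -0.09
```

Emit:
apply_moves(
  moves=[
    [[0, 0, 0, 0, 0, -0.019, 30], [0, 0, 0, 0, 0, -0.038, 30], [0, 0, 0, 0, 0, -0.038, 30]],
  ],
)

```text
clock: 17.1
tool_pos: [0.602, 0.1318, 0.078]
orientation: [[-0.308, 0.951, 0.001], [0.951, 0.308, 0.001], [0.001, 0.001, -1.0]]
wrist_force: [-1.9, 1.2, 5.9]
gripper_width: 0.0372
gripper_force: 30.0
```

```bash
python3 s.py
```

```text
17.1 [0.602  0.1318 0.078 ] F [-1.9   1.15  5.95] T [ 0.277  0.52  -0.097] yaw 0.313 gw 0.0372 q7 0.01
```

Emit:
apply_moves(
  moves=[
    [[0, 0, 0, 0, 0, -0.019, 30], [0, 0, 0, 0, 0, -0.038, 30], [0, 0, 0, 0, 0, -0.038, 30]],
  ],
)

```text
clock: 17.48
tool_pos: [0.6014, 0.1311, 0.077]
orientation: [[-0.418, 0.908, -0.001], [0.908, 0.418, 0.0], [0.001, -0.0, -1.0]]
wrist_force: [-0.9, 1.7, -0.2]
gripper_width: 0.0369
gripper_force: 30.0
```

```bash
python3 s.py
```

```text
17.475 [0.6014 0.1311 0.077 ] F [-0.86  1.66 -0.19] T [ 0.275  0.196 -0.01 ] yaw 0.431 gw 0.0369 q7 0.11
```

The force fell to zero, so the lugs have found the gap. Now straight down.

Emit:
apply_moves(
  moves=[
    [[0, 0, 0.005, 0, 0, 0, 30], [0, 0, 0.01, 0, 0, 0, 30], [0, 0, 0.014, 0, 0, 0, 30], [0, 0, 0.016, 0, 0, 0, 30]],
  ],
)

```text
clock: 17.98
tool_pos: [0.6019, 0.1301, 0.0707]
orientation: [[-0.418, 0.909, -0.0], [0.909, 0.418, -0.001], [-0.001, -0.0, -1.0]]
wrist_force: [-0.8, -2.3, 3.5]
gripper_width: 0.0371
gripper_force: 30.0
```

```bash
python3 s.py
```

```text
17.975 [0.6019 0.1301 0.0707] F [-0.77 -2.26  3.47] T [-0.243  0.468  0.014] yaw 0.431 gw 0.0371 q7 0.11
```

Emit:
apply_moves(
  moves=[
    [[0, 0, 0.0025, 0, 0, 0, 30], [0, 0, 0.0025, 0, 0, 0, 30], [0, 0, 0.0025, 0, 0, 0, 30]],
  ],
)

```text
clock: 18.35
tool_pos: [0.6019, 0.1301, 0.0707]
orientation: [[-0.418, 0.909, 0.0], [0.909, 0.418, -0.001], [-0.001, -0.0, -1.0]]
wrist_force: [-3.7, -1.2, 6.8]
gripper_width: 0.0369
gripper_force: 30.0
```

```bash
python3 s.py
```

```text
18.35 [0.6019 0.1301 0.0707] F [-3.67 -1.24  6.76] T [-0.306  0.695  0.028] yaw 0.431 gw 0.0369 q7 0.11
```

Seated: clicked, stiff contact after an 8.6 mm drop. I ease the press and turn clockwise.

Emit:
apply_moves(
  moves=[
    [[0, 0, -0.002, 0, 0, 0.03, 30], [0, 0, -0.002, 0, 0, 0.06, 30], [0, 0, -0.002, 0, 0, 0.09, 30], [0, 0, -0.002, 0, 0, 0.12, 30], [0, 0, -0.002, 0, 0, 0.12, 30]],
  ],
)

```text
clock: 18.98
tool_pos: [0.6022, 0.1307, 0.0707]
orientation: [[-0.055, 0.998, 0.001], [0.998, 0.055, -0.0], [-0.0, 0.001, -1.0]]
wrist_force: [0.6, -0.1, -0.3]
gripper_width: 0.037
gripper_force: 30.0
```

```bash
python3 s.py
```

```text
18.975 [0.6022 0.1307 0.0707] F [ 0.62 -0.07 -0.27] T [-0.102  0.075 -0.039] yaw 0.055 gw 0.037 q7 -0.21
```

Emit:
apply_moves(
  moves=[
    [[0, 0, 0, 0, 0, 0.03, 30], [0, 0, 0, 0, 0, 0.06, 30], [0, 0, 0, 0, 0, 0.08, 30], [0, 0, 0, 0, 0, 0.08, 30]],
  ],
)

```text
clock: 19.48
tool_pos: [0.602, 0.1309, 0.0708]
orientation: [[0.193, 0.981, 0.0], [0.981, -0.193, 0.0], [0.0, 0.0, -1.0]]
wrist_force: [-0.4, 0.8, 1.0]
gripper_width: 0.0371
gripper_force: 30.0
```

```bash
python3 s.py
```

```text
19.475 [0.602  0.1309 0.0708] F [-0.42  0.82  1.03] T [-0.088  0.192 -0.105] yaw -0.195 gw 0.0371 q7 -0.43
```

Emit:
apply_moves(
  moves=[
    [[0, 0, 0, 0, 0, 0.03, 30], [0, 0, 0, 0, 0, 0.06, 30], [0, 0, 0, 0, 0, 0.08, 30], [0, 0, 0, 0, 0, 0.08, 30]],
  ],
)

```text
clock: 19.98
tool_pos: [0.6021, 0.1307, 0.0707]
orientation: [[0.431, 0.902, 0.001], [0.902, -0.431, -0.0], [0.0, 0.001, -1.0]]
wrist_force: [1.0, 0.5, 0.6]
gripper_width: 0.0369
gripper_force: 30.0
```

```bash
python3 s.py
```

```text
19.975 [0.6021 0.1307 0.0707] F [1.03 0.53 0.65] T [-0.11   0.011 -0.061] yaw -0.446 gw 0.0369 q7 -0.65
```

Emit:
apply_moves(
  moves=[
    [[0, 0, 0, 0, 0, 0.03, 30], [0, 0, 0, 0, 0, 0.06, 30], [0, 0, 0, 0, 0, 0.06, 30]],
  ],
)

```text
clock: 20.35
tool_pos: [0.6023, 0.1307, 0.0708]
orientation: [[0.592, 0.806, 0.001], [0.806, -0.592, -0.0], [0.0, 0.001, -1.0]]
wrist_force: [1.0, 0.2, 1.0]
gripper_width: 0.0371
gripper_force: 30.0
```

```bash
python3 s.py
```

```text
20.35 [0.6023 0.1307 0.0708] F [1.03 0.19 0.99] T [-0.167 -0.091 -0.051] yaw -0.634 gw 0.0371 q7 -0.81
```

Emit:
apply_moves(
  moves=[
    [[0, 0, 0, 0, 0, 0.03, 30], [0, 0, 0, 0, 0, 0.06, 30], [0, 0, 0, 0, 0, 0.06, 30]],
  ],
)

```text
clock: 20.72
tool_pos: [0.6024, 0.1306, 0.0708]
orientation: [[0.732, 0.681, 0.001], [0.681, -0.732, -0.0], [0.001, 0.001, -1.0]]
wrist_force: [1.4, 0.0, 0.3]
gripper_width: 0.0371
gripper_force: 30.0
```

```bash
python3 s.py
```

```text
20.725 [0.6024 0.1306 0.0708] F [1.37 0.03 0.32] T [-0.173 -0.3   -0.031] yaw -0.822 gw 0.0371 q7 -0.98
```

Emit:
apply_moves(
  moves=[
    [[0, 0, 0, 0, 0, 0.03, 30], [0, 0, 0, 0, 0, 0.06, 30], [0, 0, 0, 0, 0, 0.06, 30]],
  ],
)

```text
clock: 21.1
tool_pos: [0.6027, 0.1303, 0.0708]
orientation: [[0.847, 0.532, 0.002], [0.532, -0.847, -0.001], [0.001, 0.001, -1.0]]
wrist_force: [3.4, -1.2, -1.4]
gripper_width: 0.0369
gripper_force: 30.1
```

```bash
python3 s.py
```

```text
21.1 [0.6027 0.1303 0.0708] F [ 3.42 -1.2  -1.36] T [-0.387 -0.601  0.234] yaw -1.01 gw 0.0369 q7 -1.14
```

Emit:
apply_moves(
  moves=[
    [[0, 0, 0, 0, 0, 0.003, 30], [0, 0, 0, 0, 0, 0.006, 30], [0, 0, 0, 0, 0, 0.006, 30]],
  ],
)

```text
clock: 21.48
tool_pos: [0.6027, 0.1302, 0.0708]
orientation: [[0.858, 0.514, 0.002], [0.514, -0.858, -0.0], [0.001, 0.001, -1.0]]
wrist_force: [5.7, -2.2, -1.9]
gripper_width: 0.0372
gripper_force: 30.0
```

```bash
python3 s.py
```

```text
21.475 [0.6027 0.1302 0.0708] F [ 5.7  -2.23 -1.9 ] T [-0.529 -0.921  0.664] yaw -1.031 gw 0.0372 q7 -1.16
```

Another 0.02 rad raised the torque from 0.23 to 0.66 N m, so this is the hard stop and the knob is fully tightened. I back off by that 0.02 rad and a bit more, then release.

Emit:
apply_moves(
  moves=[
    [[0, 0, 0, 0, 0, -0.006, 30], [0, 0, 0, 0, 0, -0.008, 30], [0, 0, 0, 0, 0, -0.008, 30]],
  ],
)

```text
clock: 21.85
tool_pos: [0.6026, 0.1303, 0.0707]
orientation: [[0.845, 0.535, 0.001], [0.535, -0.845, -0.0], [0.001, 0.001, -1.0]]
wrist_force: [4.9, -2.0, -3.1]
gripper_width: 0.0374
gripper_force: 30.1
```

```bash
python3 s.py
```

```text
21.85 [0.6026 0.1303 0.0707] F [ 4.94 -2.02 -3.13] T [-0.474 -0.905  0.237] yaw -1.006 gw 0.0374 q7 -1.14
```

Torque is back in the snug range (0.24 N m). I open, let go and rise.

Emit:
apply_moves(
  moves=[
    [[0, 0, 0, 0, 0, 0, 45], [0, 0, 0, 0, 0, 0, 70], [0, 0, 0, 0, 0, 0, 70], [0, 0, 0, 0, 0, 0, 70], [0, 0, -0.05, 0, 0, 0, 70], [0, 0, -0.15, 0, 0, 0, 70], [0, 0, -0.28, 0, 0, 0, 70], [0, 0, -0.36, 0, 0, 0, 70], [0, 0, -0.36, 0, 0, 0, 70]],
  ],
)

```text
clock: 22.98
tool_pos: [0.6045, 0.1312, 0.2198]
orientation: [[0.845, 0.534, 0.008], [0.534, -0.845, 0.002], [0.008, 0.002, -1.0]]
wrist_force: [0.0, 1.3, 0.1]
gripper_width: 0.0644
gripper_force: 0.0
```

```bash
python3 s.py
python3 - <<'E'
from h import *
o=r.get_obs(); im=r.capture('wrist'); a=r.capture('scene')
for x in r.regions_of('wrist','knob_grip')[:3]:
  ys,xs=np.where(x['mask']); print(x['conf'],x['location'],xs.min(),xs.max(),ys.min(),ys.max())
cv2.imwrite('pics/e.png',np.hstack([cv2.resize(im,(400,300)),cv2.resize(a[140:290,170:370],(400,300),interpolation=cv2.INTER_CUBIC)]))
E
```

```text
22.975 [0.6045 0.1312 0.2198] F [0.03 1.33 0.13] T [-0.026  0.125  0.036] yaw -1.007 gw 0.0644 q7 -1.18
0.82 [158.4, 81.3] 131 182 55 107
0.67 [276.6, 194.0] 240 318 157 234
```

View pics/e.png

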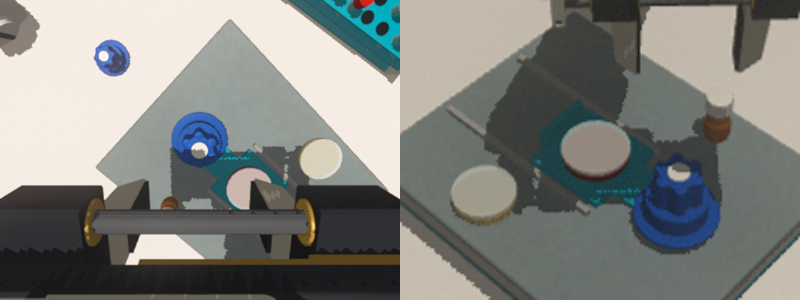

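The last picture shows the knob upright and down on its seat, with the tongue under the flange. The vial and the spare dish are in place and the gripper is clear.

```bash
python3 -c "
from plant import r
print(r.finish_job())"
```

```text
the job is handed in; nothing more can be done
None
```

I pushed the carrier home, clicked the knob and turned it to its forward hard stop (torque peaked at 0.66 N m, eased to 0.24 before release), then let go of everything and handed the job in at about 23 s; no verdict came back, and I inferred the stud's draw-up from reaching the stop rather than measuring it.

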